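# Re-tool the bench creaser and hold its reset

## Task

Fit the creaser's upright arbor: first thread the black spacer down the post until it sits fully home, then thread the brass creasing wheel, flange side down, fully home on top of it, letting go of each. Then take the orange-handled stylus from its stand, reach its pin through the hole in the grey control box and hold the recessed red button down; finish while still gripping the stylus with the button held down. Leave the cutter, glue bottle, ruler and card pack where they are.

Things in the scene. Friction and masses are not known exactly. Their poses are not given: they have to be found in the camera images.
- arbor: fixed arbor on the table: green bolted flange disc (diameter 90, 14 high), dark shoulder disc (diameter 54, its top 20 above the table), and an upright steel post of diameter 15 whose tip is 76 above the table, the top 10 tapering to diameter 6. Origin on the post's axis at table level, z up.
- seat (a point): point on the arbor's post axis at the top of the shoulder, 20 mm above the table: where the underside of the first ring sits.
- spacer: loose black plastic ring, outer diameter 46, bore 20, height 22, about 80 g, lying flat on the table. Origin at the centre of its underside, z up along the bore.
- crease_wheel: loose brass creasing wheel with bore 20: flange of diameter 58, 8 high, at the bottom, and above it a hub of diameter 40, 16 high (24 high in all), about 150 g, lying flat on the table flange down. Origin at the centre of its underside (the flange side), z up along the bore.
- control_box: fixed grey control box 100 x 90 x 55 high with one round hole in the middle of its top, ringed in yellow. Origin at the centre of its underside, z up.
- aperture (a point): centre of the hole's mouth, at the box's top face, 55 mm above the table. The hole is round, vertical, diameter 16; the red button's top lies 19 mm below the mouth.
- reset_button (a joint): travel of the red button (diameter 13.6) down the hole, in m: 0 = up, 0.006 = fully down. It is sprung: it starts to move at about 1.8 N and is fully down at about 6 N, then meets a hard stop; it comes back up when let go.
- stylus: loose reset stylus, about 50 g, standing upright in its stand, tip down: steel pin of diameter 8, 45 long, below a square orange handle 20 x 20 x 68 with a black band; 113 long in all. Origin at the tip of the pin, z up towards the handle (handle from z = 45 to 113), x and y square to the handle's flat sides. In the stand the tip is 10 mm above the table, the handle's foot rests on the stand's top.
- stylus_stand: fixed wooden block 50 x 50 x 55 high with a vertical hole (diameter 12) in the middle in which the stylus pin stands. Origin at the centre of its underside.
- cutter: bystander: loose red box cutter, 125 x 22 x 16, lying on the table, long along its own y. Origin at its middle on the underside.
- glue: bystander: loose white glue bottle with orange cap, diameter 52, 110 high, standing. Origin at the centre of its underside.
- ruler: bystander: loose dark steel ruler, 300 x 32 x 4, lying on the table, long along its own y. Origin at its middle on the underside.
- card_pack: bystander: loose pack of card with a blue top sheet, 110 x 150 x 31, lying on the table, long along its own y. Origin at its middle on the underside.

How it is judged:
By the outcome, as a careful person would: the job done as asked, in the order asked, and still so for the second after the job is handed in, while the arm keeps its last pose, push and grip.
It also fails if it takes over 61 s, if anything falls off the work surface, if the arm or the gripper's body presses on something with over 40 N, if the wrist force passes 120 N, or if a joint passes its speed limit or range.

## Robot

A 6-joint arm with a two-finger parallel gripper is mounted at the origin on the work surface. World frame = base frame: x ahead of the robot, y to its left, z up, the work surface at z = 0. Lengths are in mm, angles in degrees, forces in N, time in s.
With the tool pointing down it reaches from about 350 to 875 mm from the base axis. Payload 15.5 kg.
Tool frame: the origin (TCP) lies midway between the tips of the shut fingers; the grasp point (between the pads) lies 19 mm behind it; z points along the fingers, y is the direction in which the jaws open and shut (so a half turn about z gives the same grasp; the last joint's range is limited). The gripper opens to 85 mm and grips with 20 to 120 N. Pads are 22 mm wide; open, the fingers measure 114 mm over their backs; the gripper's body (76 mm by 85 mm) begins 54 mm behind the grasp point. The pads swing forward as they close: fully open they stand 13 mm farther back than shut.
Start: joints at [-75.43, 28.281, 77.091, -0, 74.628, -5.472], TCP at [214.195, -587.152, 231.277] pointing down, gripper open.
Joint ranges: [-166.48, 166.48], [-47.26, 123.95], [12.59, 153.08], [-70.14, 250.14], [6.76, 159.57], [-176.63, 176.63]. Speed limits (degrees/s): [108.29, 108.29, 147.25, 172.46, 172.46, 172.46].

## Interface

Orientations are given as a 3x3 rotation matrix whose columns are the frame's x, y, z axes.
In Python, from plant import manip gives the robot as it stands.
- The arm moves only by the tool carry_out, never from a script. Its arguments are lists of equal length, an entry for each row: "delta_pos": the shift along the tool's x, y, z in mm, a list of three; "spin": the turn about the tool's z in degrees. In form: {"delta_pos": [[dx, dy, dz], ...], "spin": [spin, ...]}. A call has 1 to 10 rows; each row shifts and turns the pose as measured when the row begins, along the tool's axes as they then stand; what a row does not reach is not made up. A row lasts 1/8 s, in which the tool goes at most 62.5 mm and 10.7 degrees, less where a joint would pass 70% of its speed; a pose out of reach is approached as far as the arm can. A call is refused whole if a number of a shift passes 62.5 or a number of a turn 10.7, either way. A call with a gripper value outside its range is refused whole. "grip" is the opening, from 0 (shut) to 1 (fully open), set as the call begins (left out, the last holds). The fingers move at their own pace and stop on an object; the grip force is fixed at half the most. Time passes only in rows, so rows that do not move let the fingers close. It gives the time, the measured TCP pose, the force and the opening at its end, in the units of the state.
- manip.get_obs(): the state, without advancing time (a new reading comes with each control period).
- manip.camera(name): name is "scene" or "top"; returns a dict with "pixels" (480x640x3 uint8, red, green, blue), "z_map" (480x640 float32, mm along the optical axis (not along the pixel's ray), 0 where there is no reading), "fx", "fy", "cx", "cy" (pixels), "T" (4x4, takes a point from camera to world coordinates). Camera axes: x right, y up, looking along -z (the intrinsics and any distortion apply to the point x, -y, -z); pixel columns grow to the right and rows downward; lengths in mm; the calibration is good to about 2 mm. A picture is of the moment at which its call begins.
- manip.sign_off(): hands the job in, once; it reports no verdict.
The state is a dict: "time_s": time; "joints": joint angles; "joint_vel": joint speeds; "joint_torque": joint torques, N m; "tcp_pos": TCP position; "ee_rot": TCP orientation; "ft_force": force on the tool from outside, world axes, zero at the start; "wrist_torque": the same for the moment, N m; "opening": finger opening in mm.
Only numpy, scipy, OpenCV 4.12 (cv2) and the standard library are available. Lean on these libraries where they do the work, as an engineer would, in place of code of your own. Each camera call takes 0.05 s, during which the arm holds its last target.

## Working session

There is one attempt and no reset: what is moved stays moved. The work goes in short steps, Python scripts to look and compute and a tool call to move; the robot and the scene stay as the last step left them, time stands still between calls to the robot, and variables do not carry over. Pictures are saved under pics/ and viewed, and the job is handed in when it is done.

Besides the shell and the picture viewer there is one more tool, called in YAML: its name, and indented under it one key for each argument. carry_out: Moves the arm, as the interface text tells. Its arguments: {"type":"object","properties":{"delta_pos":{"type":"array","items":{"type":"array","items":{"type":"number"}}},"spin":{"type":"array","items":{"type":"number"}},"grip":{"type":"number"}},"required":["delta_pos","spin"]}

```bash
mkdir -p pics; ls
python3 - <<'E'
from plant import manip
import cv2,numpy as np
o=manip.get_obs(); print({k:np.round(v,3).tolist() for k,v in o.items()})
for n in ("scene","top"):
    c=manip.camera(n); cv2.imwrite(f"pics/{n}0.png",c["pixels"][:,:,::-1]); np.savez(f"{n}0.npz",**c)
    print(n,c["fx"],c["fy"],c["cx"],c["cy"],np.round(c["T"],4).tolist(),[k for k in c])
E
```

```text
pics
{'time_s': 0.0, 'joints': [-75.43, 28.316, 77.127, -0.0, 74.628, -5.471], 'joint_vel': [-0.037, 0.074, 0.043, 0.048, -0.016, -0.02], 'joint_torque': [-0.002, -88.218, -38.387, -0.0, 0.01, -0.0], 'tcp_pos': [214.102, -586.812, 230.694], 'ee_rot': [[0.939, 0.343, -0.0], [0.343, -0.939, 0.001], [0.0, -0.001, -1.0]], 'ft_force': [0.463, -0.739, -0.801], 'wrist_torque': [0.016, -0.005, -0.042], 'opening': 85.88}
scene 565.8606204194676 565.8606204194676 331.42262749307474 232.53173844304067 [[0.1077, -0.789, 0.6048, 1338.4932], [0.9942, 0.0898, -0.0599, -77.9256], [-0.007, 0.6078, 0.7941, 1003.087], [0.0, 0.0, 0.0, 1.0]] ['pixels', 'z_map', 'fx', 'fy', 'cx', 'cy', 'T']
top 499.92805061502554 499.92805061502554 325.58460727732 238.93062317409698 [[-0.0024, 0.9837, -0.1801, 421.0106], [-1.0, -0.0022, 0.0011, 16.0906], [0.0007, 0.1801, 0.9837, 1147.2386], [0.0, 0.0, 0.0, 1.0]] ['pixels', 'z_map', 'fx', 'fy', 'cx', 'cy', 'T']
```

View pics/scene0.png

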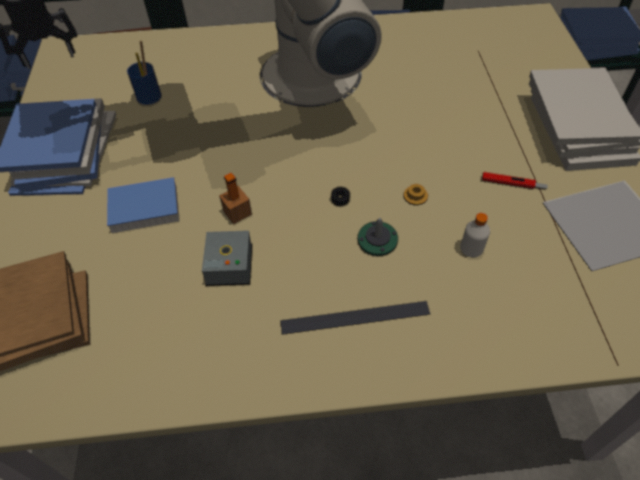

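View pics/top0.png

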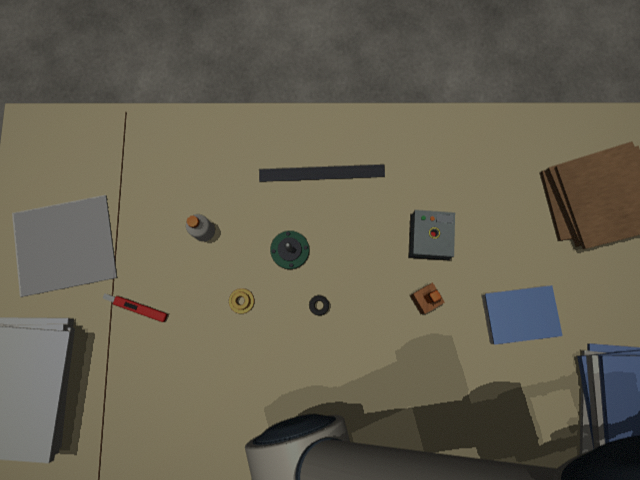

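The scene view shows every object unobstructed. In the top view the arbor is near (290,249), the spacer near (319,305), the wheel near (241,300), the box hole near (434,233) and the stylus near (433,296).

```bash
cat > h.py <<'E'
import numpy as np,cv2
def cloud(c):
    v,u=np.mgrid[0:480,0:640]; d=c["z_map"]
    P=np.stack([(u-c["cx"])/c["fx"]*d,-(v-c["cy"])/c["fy"]*d,-d],-1)
    return P@c["T"][:3,:3].T+c["T"][:3,3]
def plane(c,u,v,z):
    r=np.stack([(np.asarray(u,float)-c["cx"])/c["fx"],-(np.asarray(v,float)-c["cy"])/c["fy"],-np.ones(np.shape(u))],-1)@c["T"][:3,:3].T
    o=c["T"][:3,3]; return o+r*((z-o[2])/r[...,2])[...,None]
E
python3 - <<'E'
from h import *
for n,boxes in (("top",dict(arbor=(265,225,318,275),spacer=(305,290,334,320),wheel=(224,284,260,318),box=(404,204,460,264),sty=(405,278,450,318))),("scene",dict(arbor=(352,212,404,258),spacer=(326,182,356,210),wheel=(398,178,434,208),box=(198,225,256,288),sty=(215,168,255,225)))):
    c=dict(np.load(n+"0.npz")); P=cloud(c)
    tiles=[]
    print(n,"table z",np.median(P[250:280,330:400,2]))
    for k,(a,b,e,f) in boxes.items():
        Q=P[b:f,a:e].reshape(-1,3); col=c["pixels"][b:f,a:e].reshape(-1,3)
        z=Q[:,2]; print(n,k,np.round(np.percentile(z,[1,10,50,90,99,100]),1))
        im=cv2.resize(c["pixels"][b:f,a:e,::-1],(250,250),interpolation=cv2.INTER_NEAREST); tiles.append(im)
    tiles.append(tiles[0]*0)
    cv2.imwrite(f"pics/tiles_{n}.png",np.vstack([np.hstack(tiles[:3]),np.hstack(tiles[3:])]))
E
```

```text
top table z 0.960817182695223
top arbor [-3.4000e+00 -7.0000e-01  4.2000e+00  2.1200e+01  7.1600e+01  1.1472e+03]
top spacer [  -3.5   -1.3    2.6   23.8   26.7 1147.2]
top wheel [-3.5000e+00 -8.0000e-01  3.3000e+00  2.4300e+01  2.8600e+01  1.1472e+03]
top box [-3.6000e+00 -7.0000e-01  5.2500e+01  5.7700e+01  6.0900e+01  1.1472e+03]
top sty [  -3.8   -1.5    2.5   59.   125.3 1147.2]
scene table z -0.15671257529874083
scene arbor [  -4.2   -2.2    3.8   20.3   71.5 1003.1]
scene spacer [  -4.6   -2.1    1.7   22.1   25.3 1003.1]
scene wheel [  -4.9   -2.4    1.5   22.1   27.2 1003.1]
scene box [  -3.9   -1.2   46.    56.5   59.6 1003.1]
scene sty [  -4.7   -2.1    2.2   77.   123.7 1003.1]
```

View pics/tiles_top.png

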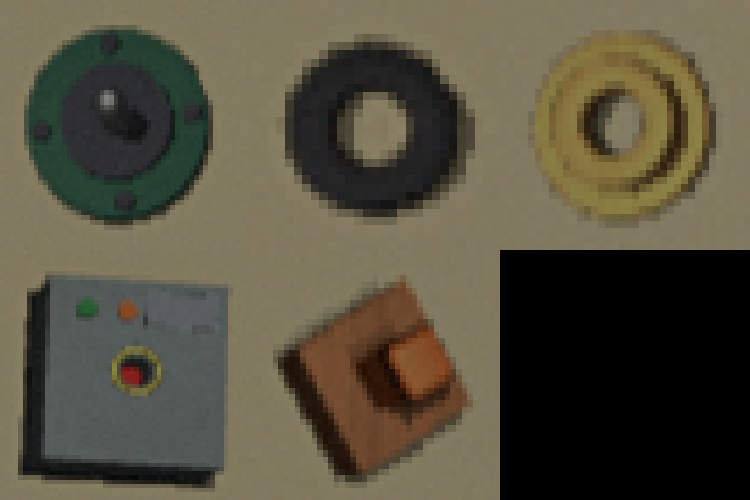

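View pics/tiles_scene.png

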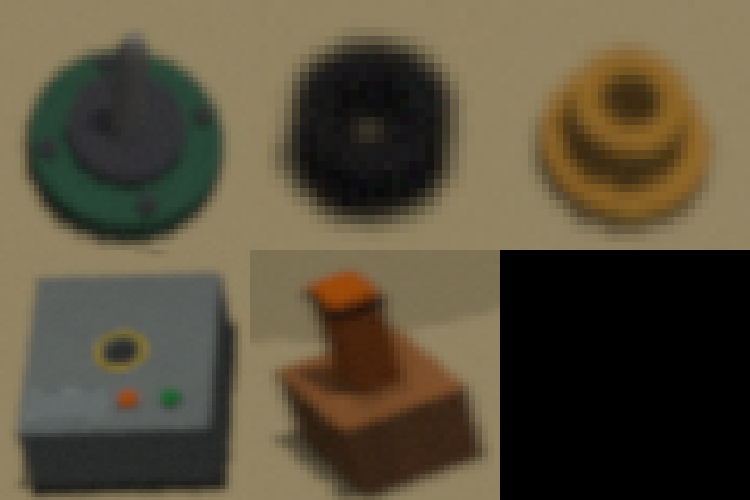

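```bash
cat > fit.py <<'E'
from h import *
from scipy.optimize import least_squares
def proj(c,X):
    p=(X-c["T"][:3,3])@c["T"][:3,:3]
    return np.stack([c["cx"]+c["fx"]*p[:,0]/-p[:,2],c["cy"]-c["fy"]*p[:,1]/-p[:,2]],-1)
def disc(d,z):
    t=np.linspace(0,2*np.pi,72,endpoint=False); return np.stack([d/2*np.cos(t),d/2*np.sin(t),0*t+z],-1)
def cen(pts):
    m=cv2.moments(cv2.convexHull(pts.astype(np.float32))); return np.array([m["m10"]/m["m00"],m["m01"]/m["m00"]]),m["m00"]
def maskpts(c,box,f):
    a,b,e,g=box; im=c["pixels"][b:g,a:e]; S=8
    big=cv2.resize(im,None,fx=S,fy=S,interpolation=cv2.INTER_CUBIC)
    hsv=cv2.cvtColor(big,cv2.COLOR_RGB2HSV).astype(int); m=f(hsv[...,0],hsv[...,1],hsv[...,2]).astype(np.uint8)
    n,l,s,_=cv2.connectedComponentsWithStats(m); k=1+np.argmax(s[1:,4]); m=(l==k)
    v,u=np.nonzero(m); return np.stack([(u+.5)/S-.5+a,(v+.5)/S-.5+b],-1)
def solve(c,pts,model,g):
    t,A=cen(pts)
    r=least_squares(lambda q:cen(proj(c,model+np.array([q[0],q[1],0])))[0]-t,g)
    return r.x,A/cen(proj(c,model+np.array([*r.x,0])))[1]
E
python3 - <<'E'
from fit import *
B={"top":dict(arbor=(265,225,318,275),spacer=(305,290,334,320),wheel=(224,284,260,318),ring=(420,220,448,248),sty=(405,278,450,318)),"scene":dict(arbor=(352,212,404,258),spacer=(326,182,356,210),wheel=(398,178,434,208),ring=(212,238,242,262),sty=(215,168,255,225))}
sq=lambda z:np.array([[-10,-10,z],[10,-10,z],[10,10,z],[-10,10,z]],float)
M=dict(arbor=np.vstack([disc(90,0),disc(90,14)]),spacer=np.vstack([disc(46,0),disc(46,22)]),wheel=np.vstack([disc(58,0),disc(58,8),disc(40,24)]),ring=disc(22,55),sty=sq(123))
for n in B:
    c=dict(np.load(n+"0.npz"))
    F=dict(arbor=lambda h,s,v:(h>60)&(h<95)&(s>70),spacer=lambda h,s,v:v<80,wheel=(lambda h,s,v:(s>105)),ring=lambda h,s,v:(h>18)&(h<35)&(s>80),sty=(lambda h,s,v:(h<12)&(s>150)&(v>(150 if n=="top" else 180))))
    for k,b in B[n].items():
        p=maskpts(c,b,F[k]); x,a=solve(c,p,M[k],[450,0.]); print(n,k,np.round(x,1),round(a,2),np.round(cen(p)[0],1))
        if k=="sty":
            r=cv2.minAreaRect(plane(c,p[:,0],p[:,1],123.)[:,:2].astype(np.float32)); print("  rect",r)
    # box / stand / card depth tops
    P=cloud(c)
    for k,b,z0,z1 in (("box",(404,204,460,264) if n=="top" else (198,225,256,288),47,64),("stand",(405,278,450,318) if n=="top" else (215,168,255,225),47,64),("glue",(180,205,222,245) if n=="top" else (458,208,495,260),90,125)):
        Q=P[b[1]:b[3],b[0]:b[2]].reshape(-1,3); Q=Q[(Q[:,2]>z0)&(Q[:,2]<z1)]
        print("  ",k,len(Q),np.round(np.median(Q,0),1),cv2.minAreaRect(Q[:,:2].astype(np.float32)))
E
```

```text
top arbor [618.8   0. ] 0.93 [289.5 249.6]
top spacer [478.1   0. ] 1.02 [319.1 305.1]
top wheel [488.7   0. ] 0.98 [241.1 300.6]
top ring [635.4   0. ] 1.4 [434.  232.4]Traceback (most recent call last):
  File "<stdin>", line 9, in <module>
  File "fit.py", line 14, in maskpts
    n,l,s,_=cv2.connectedComponentsWithStats(m); k=1+np.argmax(s[1:,4]); m=(l==k)
                                                     ~~~~~~~~~^^^^^^^^^
    return _wrapfunc(a, 'argmax', axis=axis, out=out, **kwds)
    return bound(*args, **kwds)
ValueError: attempt to get argmax of an empty sequence
```

```bash
sed -i 's/np.array(\[q\[0\],q\[1\],0\])))\[0\]-t,g)/np.array([q[0],q[1],0])))[0]-t,g,diff_step=.02,x_scale=100)/' fit.py
cat > loc.py <<'E'
from fit import *
c=dict(np.load("top0.npz"))
print(cv2.cvtColor(c["pixels"][290:300,428:440],cv2.COLOR_RGB2HSV)[::3,::2].tolist())
B={"top":dict(arbor=(265,225,318,275),spacer=(305,290,334,320),wheel=(224,284,260,318),ring=(420,220,448,248),sty=(405,278,450,318)),"scene":dict(arbor=(352,212,404,258),spacer=(326,182,356,210),wheel=(398,178,434,208),ring=(212,238,242,262),sty=(215,168,255,225))}
sq=lambda z:np.array([[-10,-10,z],[10,-10,z],[10,10,z],[-10,10,z]],float)
M=dict(arbor=np.vstack([disc(90,0),disc(90,14)]),spacer=np.vstack([disc(46,0),disc(46,22)]),wheel=np.vstack([disc(58,0),disc(58,8),disc(40,24)]),ring=disc(22,55),sty=sq(123))
for n in B:
    c=dict(np.load(n+"0.npz"))
    F=dict(arbor=lambda h,s,v:(h>60)&(h<95)&(s>70),spacer=lambda h,s,v:v<80,wheel=(lambda h,s,v:(s>105)),ring=lambda h,s,v:(h>18)&(h<35)&(s>80),sty=(lambda h,s,v:(h<14)&(s>170)&(v>(140 if n=="top" else 170))))
    for k,b in B[n].items():
        p=maskpts(c,b,F[k]); x,a=solve(c,p,M[k],[450,30.]); print(n,k,np.round(x,1),round(a,2),np.round(cen(p)[0],1))
        if k=="sty":
            r=cv2.minAreaRect(plane(c,p[:,0],p[:,1],123.)[:,:2].astype(np.float32)); print("  rect",r)
    P=cloud(c)
    for k,b,z0,z1 in (("box",(404,204,460,264) if n=="top" else (198,225,256,288),47,64),("stand",(405,278,450,318) if n=="top" else (215,168,255,225),47,64),("glue",(180,205,222,245) if n=="top" else (458,208,495,260),90,125)):
        Q=P[b[1]:b[3],b[0]:b[2]].reshape(-1,3); Q=Q[(Q[:,2]>z0)&(Q[:,2]<z1)]
        print("  ",k,len(Q),np.round(np.median(Q,0),1),np.round(np.hstack([np.ravel(i) for i in cv2.minAreaRect(Q[:,:2].astype(np.float32))]),1))
E
python3 loc.py
```

```text
[[[11, 145, 95], [13, 152, 92], [12, 141, 107], [12, 147, 80], [10, 193, 95], [23, 66, 127]], [[14, 179, 47], [11, 200, 93], [13, 179, 124], [13, 171, 134], [11, 178, 133], [11, 188, 126]], [[10, 202, 43], [10, 202, 77], [14, 166, 135], [14, 167, 134], [13, 175, 131], [12, 180, 133]], [[11, 218, 48], [10, 233, 34], [10, 212, 83], [13, 167, 136], [12, 178, 133], [11, 184, 101]]]
top arbor [604.9  98.2] 0.92 [289.5 249.6]
top spacer [477.1  29.7] 1.02 [319.1 305.1]
top wheel [488.2 207. ] 0.96 [241.1 300.6]
top ring [ 635.2 -226.6] 1.4 [434.  232.4]Traceback (most recent call last):
  File "loc.py", line 11, in <module>
    p=maskpts(c,b,F[k]); x,a=solve(c,p,M[k],[450,30.]); print(n,k,np.round(x,1),round(a,2),np.round(cen(p)[0],1))
                             ~~~~~^^^^^^^^^^^^^^^^^^^^
  File "fit.py", line 17, in solve
    t,A=cen(pts)
        ~~~^^^^^
  File "fit.py", line 9, in cen
    m=cv2.moments(cv2.convexHull(pts.astype(np.float32))); return np.array([m["m10"]/m["m00"],m["m01"]/m["m00"]]),m["m00"]
                                                                            ~~~~~~~~^~~~~~~~~
ZeroDivisionError: float division by zero
```

```bash
sed -i 's/(h<14)&(s>170)&(v>(140 if n=="top" else 170))/(h<16)\&(s>155)\&(v>(112 if n=="top" else 150))/; /^print/d' loc.py; python3 loc.py
```

```text
top arbor [604.9  98.2] 0.92 [289.5 249.6]
top spacer [477.1  29.7] 1.02 [319.1 305.1]
top wheel [488.2 207. ] 0.96 [241.1 300.6]
top ring [ 635.2 -226.6] 1.4 [434.  232.4]
top sty [ 490.7 -208.5] 0.73 [435.2 295.5]
  rect ((490.9049987792969, -208.5697784423828), (17.61264419555664, 17.843578338623047), 30.096284866333008)
   box 1793 [ 634.2 -225.5   55.7] [ 635.9 -226.2   91.6  101.    85.7]
   stand 394 [ 487.6 -202.    55.5] [ 491.7 -208.5   50.    51.3   29.4]
   glue 139 [649.8 296.2 109.8] [650.8 297.   25.8  24.5  86.5]
scene arbor [606.4  95.7] 0.81 [377.3 238.3]
scene spacer [479.6  27.8] 0.88 [339.9 196.2]
scene wheel [488.4 204.7] 0.97 [415.5 194.1]
scene ring [ 636.1 -228.8] 1.47 [225.4 249.8]
scene sty [ 492.9 -211.2] 0.3 [229.1 175.9]
  rect ((493.0580139160156, -211.06072998046875), (11.704327583312988, 11.913302421569824), 24.472911834716797)
   box 1791 [ 640.7 -228.4   54.7] [ 636.7 -228.8   91.1  103.7   85.8]
   stand 350 [ 501.7 -209.2   54.4] [ 494.5 -209.6   53.3   52.1   27.2]
   glue 159 [657.8 293.9 107.8] [653.7 295.6  23.5  26.2  42.1]
```

carry_out:
  delta_pos:
    - [0,0,0]
    - [30,-22,0]
    - [48,-36,0]
    - [48,-36,0]
    - [48,-36,0]
    - [48,-36,0]
    - [48,-36,0]
    - [48,-36,0]
  spin: [-9.5,0,0,0,0,0,0,0]
  grip: 1.0

```text
time_s: 1.1
tcp_pos: [373.7, -214.3, 229.1]
ee_rot: [[0.87, 0.493, -0.001], [0.493, -0.87, 0.003], [0.001, -0.003, -1.0]]
ft_force: [1.0, -1.0, -0.4]
opening: 85.8
```

```bash
cat > go.py <<'E'
import sys,numpy as np
from plant import manip
t=np.array([float(a) for a in sys.argv[1:4]]) if len(sys.argv)>3 else None
yaw=float(sys.argv[4]) if len(sys.argv)>4 else None
o=manip.get_obs(); R=np.array(o["ee_rot"]); p=np.array(o["tcp_pos"])
y=np.degrees(np.arctan2(R[1,0],R[0,0]))
print("t",o["time_s"],"p",np.round(p,1),"yaw",round(y,2),"F",np.round(o["ft_force"],1),"M",np.round(o["wrist_torque"],2),"open",round(float(o["opening"]),1),"J",np.round(o["joints"],0),"z",np.round(R[:,2],3))
if t is not None:
    d=R.T@(t-p); print("tool delta",np.round(d,1),"norm",round(np.linalg.norm(d),1),"rows",np.ceil(max(np.linalg.norm(d),.1)/60), "spin", None if yaw is None else round(y-yaw,2))
E
python3 go.py 478.3 28.8 80 29.5
```

```text
t 1.1 p [ 373.7 -214.3  229.1] yaw 29.51 F [ 1.  -1.  -0.4] M [-0.02 -0.05  0.02] open 85.8 J [-38.  13. 103.   0.  64.  23.] z [-0.001  0.003 -1.   ]
tool delta [ 210.6 -159.6  149.7] norm 303.7 rows 6.0 spin 0.01
```

carry_out:
  delta_pos:
    - [45,-34,10]
    - [45,-34,20]
    - [45,-34,25]
    - [40,-30,35]
    - [30,-24,45]
    - [6,-4,15]
    - [0,0,0]
  spin: [0,0,0,0,0,0,0]

```text
time_s: 1.98
tcp_pos: [482.3, 39.4, 76.6]
ee_rot: [[0.868, 0.497, 0.003], [0.497, -0.868, 0.001], [0.003, 0.001, -1.0]]
ft_force: [0.4, 0.1, 0.5]
opening: 85.2
```

```bash
python3 go.py 478.3 28.8 -1 29.5
python3 - <<'E'
from plant import manip
import cv2,numpy as np
a=[]
for n,b in (("top",(240,250,400,370)),("scene",(260,110,420,230))):
    c=manip.camera(n); np.savez(n+"1.npz",**c); a.append(cv2.resize(c["pixels"][b[1]:b[3],b[0]:b[2],::-1],(400,300),interpolation=cv2.INTER_CUBIC))
cv2.imwrite("pics/s1.png",np.hstack(a))
E
```

```text
t 1.975 p [482.3  39.4  76.6] yaw 29.79 F [0.4 0.1 0.5] M [ 0.01 -0.   -0.02] open 85.2 J [ -2.  30. 106.   0.  43.  58.] z [ 0.003  0.001 -1.   ]
tool delta [-9.   7.2 77.6] norm 78.4 rows 2.0 spin 0.29
```

View pics/s1.png

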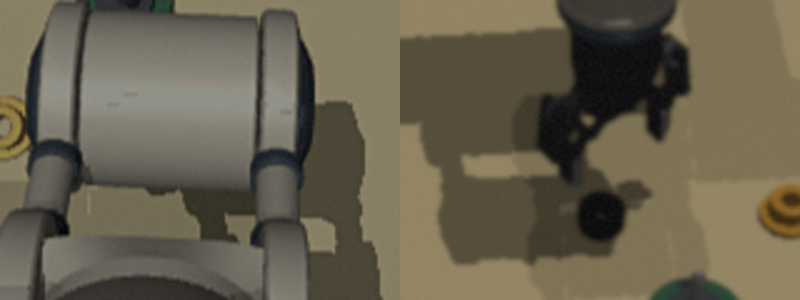

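The top view is blocked by the arm. The scene view shows the open fingers above the spacer, which is near (600,215) in the right half.

carry_out:
  delta_pos:
    - [-9,7,20]
    - [0,0,0]
  spin: [0.3,0]

```text
time_s: 2.33
tcp_pos: [479.5, 26.0, 60.0]
ee_rot: [[0.872, 0.489, 0.009], [0.489, -0.872, 0.0], [0.008, 0.004, -1.0]]
ft_force: [-0.4, -0.2, 0.3]
opening: 85.9
```

```bash
python3 go.py 478.3 28.8 -1 29.5
```

```text
t 2.325 p [479.5  26.   60. ] yaw 29.26 F [-0.4 -0.2  0.3] M [0.   0.02 0.05] open 85.9 J [ -4.  32. 108.   0.  40.  57.] z [ 0.009  0.    -1.   ]
tool delta [-0.2 -3.3 61. ] norm 61.1 rows 2.0 spin -0.24
```

carry_out:
  delta_pos:
    - [0,-3,20]
    - [0,0,20]
    - [0,0,12]
    - [0,0,0]
  spin: [0,0,0,0]

```text
time_s: 2.82
tcp_pos: [482.0, 26.8, 12.0]
ee_rot: [[0.874, 0.485, 0.017], [0.485, -0.874, -0.0], [0.015, 0.008, -1.0]]
ft_force: [0.3, 0.5, 0.0]
opening: 85.2
```

```bash
python3 go.py 478.3 28.8 -1 29.5
```

```text
t 2.825 p [482.   26.8  12. ] yaw 29.05 F [0.3 0.5 0. ] M [-0.01  0.02  0.01] open 85.2 J [ -4.  37. 109.   0.  33.  57.] z [ 0.017 -0.    -1.   ]
tool delta [-2.4 -3.7 12.9] norm 13.6 rows 1.0 spin -0.45
```

carry_out:
  delta_pos:
    - [-2.5,-3.5,6]
    - [0,0,6]
    - [0,0,0]
  spin: [-0.4,0,0]

```text
time_s: 3.2
tcp_pos: [478.9, 28.6, 0.7]
ee_rot: [[0.87, 0.492, 0.019], [0.492, -0.871, -0.0], [0.016, 0.009, -1.0]]
ft_force: [-0.9, -0.1, -0.1]
opening: 85.4
```

```bash
python3 go.py 478.3 28.8 -1 29.5
```

```text
t 3.2 p [478.9  28.6   0.7] yaw 29.47 F [-0.9 -0.1 -0.1] M [ 0.02 -0.01  0.  ] open 85.4 J [ -4.  38. 110.   0.  30.  57.] z [ 0.019 -0.    -1.   ]
tool delta [-0.4 -0.4  1.7] norm 1.8 rows 1.0 spin -0.03
```

carry_out:
  delta_pos:
    - [0,0,1]
    - [0,0,0]
    - [0,0,0]
    - [0,0,0]
    - [0,0,0]
    - [0,0,0]
  spin: [0,0,0,0,0,0]
  grip: 0

```text
time_s: 3.95
tcp_pos: [479.2, 28.7, 0.5]
ee_rot: [[0.871, 0.492, 0.02], [0.492, -0.871, -0.0], [0.017, 0.01, -1.0]]
ft_force: [1.5, -0.6, -0.7]
opening: 43.3
```

carry_out:
  delta_pos:
    - [0,0,-15]
    - [0,0,-20]
    - [0,0,0]
  spin: [0,0,0]

```text
time_s: 4.32
tcp_pos: [478.4, 28.7, 37.9]
ee_rot: [[0.871, 0.492, 0.02], [0.492, -0.871, -0.0], [0.017, 0.01, -1.0]]
ft_force: [-0.4, 0.1, -0.6]
opening: 44.0
```

```bash
cat > look.py <<'E'
import sys,cv2,numpy as np
from plant import manip
name=sys.argv[1]; n=sys.argv[2]; b=list(map(int,sys.argv[3:7])); c=manip.camera(n); np.savez(name+".npz",**c)
cv2.imwrite(f"pics/{name}.png",cv2.resize(c["pixels"][b[1]:b[3],b[0]:b[2],::-1],(640,480),interpolation=cv2.INTER_CUBIC))
E
python3 go.py 605.6 97 110 29.5; python3 look.py s2 scene 290 130 410 220
```

```text
t 4.325 p [478.4  28.7  37.9] yaw 29.47 F [-0.4  0.1 -0.6] M [0.03 0.01 0.03] open 44.0 J [ -4.  34. 109.   0.  36.  57.] z [ 0.02 -0.   -1.  ]
tool delta [145.6   3.8 -69.7] norm 161.4 rows 3.0 spin -0.03
```

View pics/s2.png

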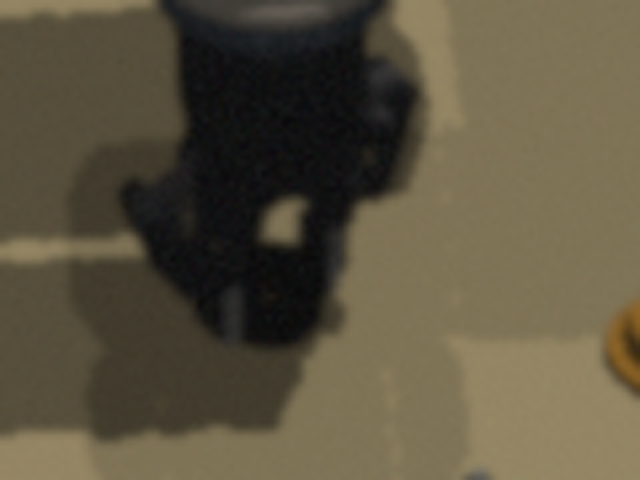

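The scene view shows the spacer clear of the table, held between the fingers near (270,300). Next I move it above the post.

carry_out:
  delta_pos:
    - [0,0,-30]
    - [15,0,-35]
    - [35,1,-2]
    - [45,1,0]
    - [30,1,0]
    - [10,0,0]
    - [0,0,0]
  spin: [0,0,0,0,0,0,0]

```text
time_s: 5.25
tcp_pos: [596.4, 94.0, 105.9]
ee_rot: [[0.871, 0.491, 0.013], [0.491, -0.871, -0.0], [0.012, 0.007, -1.0]]
ft_force: [0.3, 0.1, -0.8]
opening: 43.8
```

```bash
python3 go.py 605.6 97 100 29.5
```

```text
t 5.25 p [596.4  94.  105.9] yaw 29.42 F [ 0.3  0.1 -0.8] M [ 0.06  0.   -0.05] open 43.8 J [ 3. 34. 88. -0. 56. 64.] z [ 0.013 -0.    -1.   ]
tool delta [9.4 1.9 6.1] norm 11.4 rows 1.0 spin -0.08
```

carry_out:
  delta_pos:
    - [9.5,2,4]
    - [0,0,0]
  spin: [0,0]

```text
time_s: 5.5
tcp_pos: [604.5, 96.2, 101.4]
ee_rot: [[0.871, 0.491, 0.012], [0.491, -0.871, -0.0], [0.01, 0.006, -1.0]]
ft_force: [0.1, 0.3, -0.6]
opening: 44.1
```

```bash
python3 go.py 606 97 100 29.5;  python3 look.py s3 scene 330 170 430 245;  python3 look.py t3 top 240 210 340 285
```

```text
t 5.5 p [604.5  96.2 101.4] yaw 29.38 F [ 0.1  0.3 -0.6] M [ 0.    0.01 -0.03] open 44.1 J [ 3. 35. 87. -0. 57. 64.] z [ 0.012 -0.    -1.   ]
tool delta [1.6 0.  1.4] norm 2.1 rows 1.0 spin -0.12
```

View pics/s3.png

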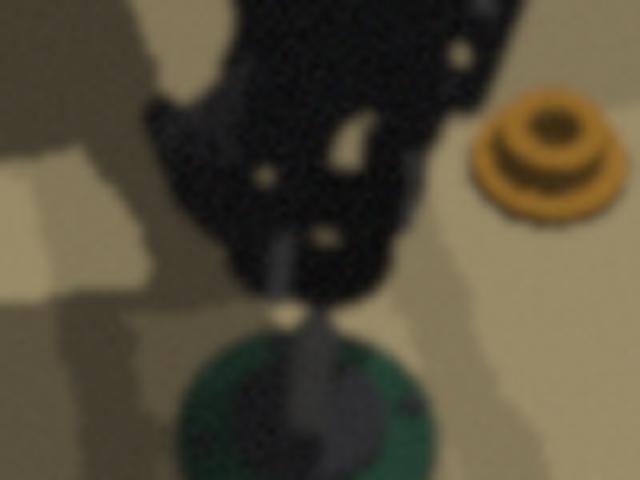

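View pics/t3.png

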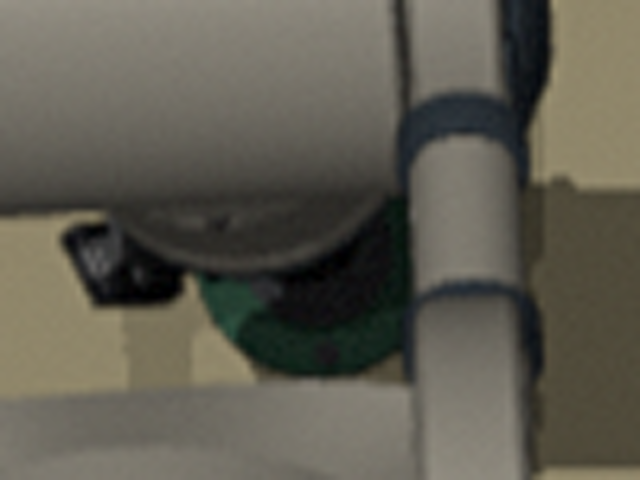

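Run:
```python
from fit import *
c=dict(np.load("s3.npz"))
def crop(q): return np.round((q-[330,170])*6.4,0)
tp=np.array([604.5,96.2,100.9])
d=proj(c,disc(46,0)+tp); d2=proj(c,disc(46,22)+tp); d3=proj(c,disc(20,22)+tp); d4=proj(c,disc(20,0)+tp)
print("bottom disc L/R/low",crop(d.min(0)),crop(d.max(0)),"cen",crop(d.mean(0)))
print("top disc",crop(d2.min(0)),crop(d2.max(0)))
print("bore top",crop(d3.min(0)),crop(d3.max(0)),"bore bottom",crop(d4.min(0)),crop(d4.max(0)))
t=proj(c,disc(6,76)+[605.6,97,0]);print("tip",crop(t.min(0)),crop(t.max(0)))
t=proj(c,disc(15,20)+[605.6,97,0]);print("base",crop(t.min(0)),crop(t.max(0)))
```

```text
bottom disc L/R/low [248. 202.] [391. 312.] cen [320. 257.]
top disc [252. 158.] [396. 268.]
bore top [292. 189.] [355. 236.] bore bottom [289. 233.] [351. 280.]
tip [309. 300.] [327. 314.]
base [286. 393.] [330. 428.]
```

The scene view has the ring bottom centred over the post tip at about (318,303) in the crop, within about 2 mm of the prediction. I'm lowering it in small steps.

carry_out:
  delta_pos:
    - [2,0,10]
    - [0,0,10]
    - [0,0,10]
    - [0,0,0]
  spin: [0,0,0,0]

```text
time_s: 6.1
tcp_pos: [605.4, 96.9, 69.1]
ee_rot: [[0.872, 0.49, 0.01], [0.49, -0.872, -0.001], [0.009, 0.005, -1.0]]
ft_force: [0.1, 0.5, -0.9]
opening: 43.7
```

```bash
python3 go.py 606.3 97 20 29.5;  python3 look.py s4 scene 330 170 430 245
```

```text
t 6.1 p [605.4  96.9  69.1] yaw 29.36 F [ 0.1  0.5 -0.9] M [ 0.01  0.02 -0.07] open 43.7 J [ 4. 38. 88. -0. 53. 64.] z [ 0.01  -0.001 -1.   ]
tool delta [ 0.4  0.1 49.1] norm 49.1 rows 1.0 spin -0.14
```

View pics/s4.png

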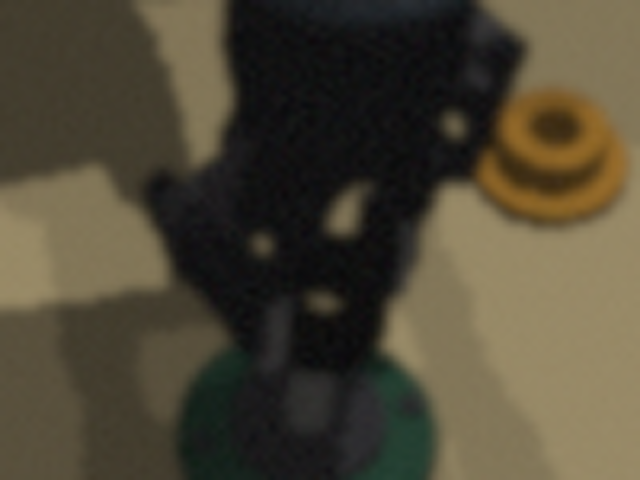

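The ring bottom has gone below the post tip height with no contact force, so the post is in the bore.

carry_out:
  delta_pos:
    - [0,0,10]
    - [0,0,10]
    - [0,0,10]
    - [0,0,10]
    - [0,0,0]
  spin: [0,0,0,0,0]

```text
time_s: 6.78
tcp_pos: [606.2, 96.9, 26.6]
ee_rot: [[0.872, 0.49, 0.011], [0.49, -0.872, -0.0], [0.009, 0.006, -1.0]]
ft_force: [-0.1, 0.1, -1.1]
opening: 44.3
```

```bash
python3 go.py 606 97 20 29.5
```

```text
t 6.775 p [606.2  96.9  26.6] yaw 29.36 F [-0.1  0.1 -1.1] M [-0.07  0.   -0.08] open 44.3 J [ 4. 41. 90. -0. 48. 64.] z [ 0.011 -0.    -1.   ]
tool delta [-0.2 -0.2  6.6] norm 6.6 rows 1.0 spin -0.14
```

carry_out:
  delta_pos:
    - [0,0,3]
    - [0,0,2]
    - [0,0,2]
    - [0,0,0]
  spin: [0,0,0,0]

```text
time_s: 7.28
tcp_pos: [606.8, 96.9, 20.5]
ee_rot: [[0.871, 0.49, 0.012], [0.49, -0.872, -0.0], [0.011, 0.006, -1.0]]
ft_force: [0.5, -0.0, -1.3]
opening: 43.9
```

```bash
python3 go.py 606 97 20 29.5
```

```text
t 7.275 p [606.8  96.9  20.5] yaw 29.36 F [ 0.5 -0.  -1.3] M [-0.01  0.    0.01] open 43.9 J [ 4. 42. 90. -0. 47. 64.] z [ 0.012 -0.    -1.   ]
tool delta [-0.7 -0.5  0.5] norm 1.0 rows 1.0 spin -0.14
```

carry_out:
  delta_pos:
    - [0,0,0.5]
    - [0,0,0]
    - [0,0,0]
    - [0,0,0]
    - [0,0,-30]
    - [0,0,-45]
    - [0,0,-40]
    - [0,0,0]
  spin: [0,0,0,0,0,0,0,0]
  grip: 1

```text
time_s: 8.28
tcp_pos: [605.3, 96.9, 137.8]
ee_rot: [[0.871, 0.49, 0.012], [0.49, -0.872, -0.0], [0.01, 0.006, -1.0]]
ft_force: [0.0, -0.3, -0.8]
opening: 85.2
```

```bash
python3 go.py 488.3 205.9 60 29.5;  python3 look.py s5 scene 330 170 430 245
```

```text
t 8.275 p [605.3  96.9 137.8] yaw 29.36 F [ 0.  -0.3 -0.8] M [ 0.02 -0.01  0.04] open 85.2 J [ 4. 33. 85. -0. 61. 64.] z [ 0.012 -0.    -1.   ]
tool delta [ -49.3 -152.8   76.4] norm 177.8 rows 3.0 spin -0.14
```

View pics/s5.png

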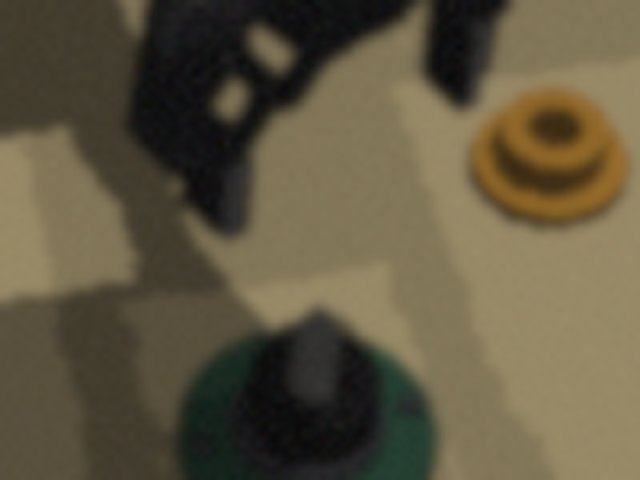

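The spacer sits on the shoulder around the post, near (310,400). Next is the wheel.

carry_out:
  delta_pos:
    - [-12,-38,0]
    - [-16,-50,10]
    - [-12,-40,20]
    - [-7,-20,20]
    - [0,0,10]
    - [0,0,0]
  spin: [0,0,0,0,0,0]

```text
time_s: 9.07
tcp_pos: [485.9, 203.9, 68.1]
ee_rot: [[0.872, 0.489, 0.002], [0.489, -0.872, -0.003], [0.001, 0.004, -1.0]]
ft_force: [0.5, -0.2, -0.6]
opening: 85.7
```

```bash
python3 go.py 488.3 205.9 5 29.5
```

```text
t 9.075 p [485.9 203.9  68.1] yaw 29.3 F [ 0.5 -0.2 -0.6] M [ 0.01  0.01 -0.02] open 85.7 J [ 16.  33. 101.  -0.  46.  77.] z [ 0.002 -0.003 -1.   ]
tool delta [ 3.  -0.7 63.1] norm 63.1 rows 2.0 spin -0.2
```

carry_out:
  delta_pos:
    - [3,-1,15]
    - [0,0,15]
    - [0,0,15]
    - [0,0,8]
    - [0,0,4]
    - [0,0,0]
  spin: [0,0,0,0,0,0]

```text
time_s: 9.82
tcp_pos: [490.5, 204.9, 7.0]
ee_rot: [[0.873, 0.487, 0.004], [0.487, -0.873, -0.003], [0.002, 0.004, -1.0]]
ft_force: [-0.7, 0.0, 0.9]
opening: 85.3
```

```bash
python3 go.py 488.3 205.9 5 29.5; python3 look.py s6 scene 350 140 470 230
```

```text
t 9.825 p [490.5 204.9   7. ] yaw 29.15 F [-0.7  0.   0.9] M [0.05 0.02 0.05] open 85.3 J [ 16.  40. 102.  -0.  38.  77.] z [ 0.004 -0.003 -1.   ]
tool delta [-1.4 -1.9  2. ] norm 3.2 rows 1.0 spin -0.35
```

View pics/s6.png

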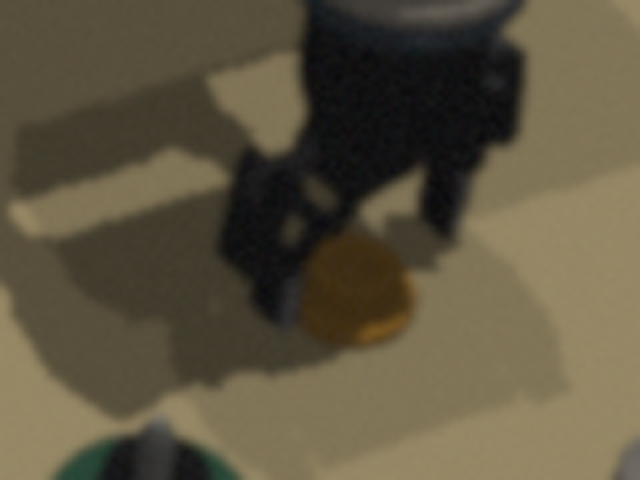

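The fingers straddle the wheel, which is near (355,295). I'm centring and closing on the hub.

carry_out:
  delta_pos:
    - [-1.5,-1.5,1]
    - [0,0,0]
  spin: [0,0]

```text
time_s: 10.12
tcp_pos: [488.7, 205.7, 6.9]
ee_rot: [[0.873, 0.487, 0.005], [0.487, -0.873, -0.002], [0.003, 0.004, -1.0]]
ft_force: [0.4, -0.2, -0.1]
opening: 85.4
```

carry_out:
  delta_pos:
    - [0,0,0]
    - [0,0,0]
    - [0,0,0]
    - [0,0,0]
    - [0,0,0]
  spin: [0,0,0,0,0]
  grip: 0

```text
time_s: 10.75
tcp_pos: [489.0, 205.8, 7.8]
ee_rot: [[0.873, 0.487, 0.006], [0.487, -0.873, -0.002], [0.004, 0.005, -1.0]]
ft_force: [0.2, 0.6, -0.8]
opening: 37.4
```

carry_out:
  delta_pos:
    - [0,0,0]
    - [0,0,-20]
    - [0,0,-20]
    - [0,0,0]
  spin: [0,0,0,0]

```text
time_s: 11.25
tcp_pos: [488.4, 205.8, 48.0]
ee_rot: [[0.873, 0.487, 0.005], [0.487, -0.873, -0.002], [0.003, 0.004, -1.0]]
ft_force: [0.8, -0.3, -1.7]
opening: 37.5
```

```bash
python3 go.py 606 97 125 29.5; python3 look.py s7 scene 350 140 470 230
```

```text
t 11.25 p [488.4 205.8  48. ] yaw 29.16 F [ 0.8 -0.3 -1.7] M [ 0. -0. -0.] open 37.5 J [ 17.  35. 101.  -0.  43.  78.] z [ 0.005 -0.002 -1.   ]
tool delta [ 49.9 152.6 -76.2] norm 177.8 rows 3.0 spin -0.34
```

View pics/s7.png

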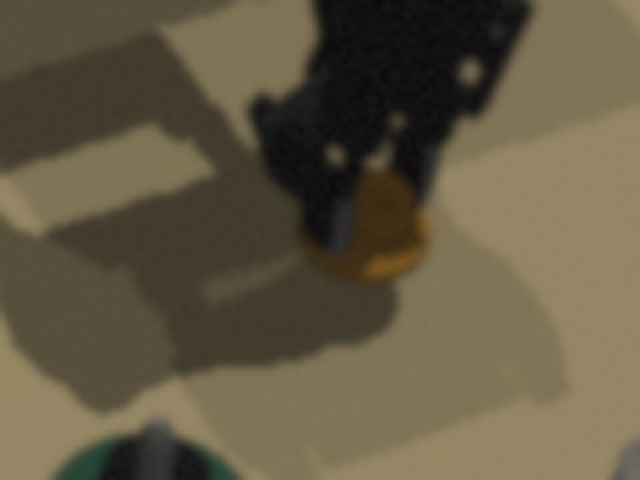

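The wheel is held level by its hub, flange down, near (370,230). I'm moving it above the post.

carry_out:
  delta_pos:
    - [0,0,-35]
    - [5,15,-32]
    - [15,45,0]
    - [14,44,0]
    - [11,34,0]
    - [4,12,0]
    - [0,0,0]
  spin: [0,0,0,0,0,0,0]

```text
time_s: 12.18
tcp_pos: [603.8, 95.5, 109.0]
ee_rot: [[0.873, 0.488, -0.005], [0.488, -0.873, -0.004], [-0.007, 0.001, -1.0]]
ft_force: [-0.2, -0.3, -1.6]
opening: 37.7
```

```bash
python3 go.py 606 97 105 29.5
```

```text
t 12.175 p [603.8  95.5 109. ] yaw 29.23 F [-0.2 -0.3 -1.6] M [ 0.01 -0.01 -0.01] open 37.7 J [ 4. 35. 86. -0. 59. 64.] z [-0.005 -0.004 -1.   ]
tool delta [ 2.7 -0.3  4. ] norm 4.8 rows 1.0 spin -0.27
```

carry_out:
  delta_pos:
    - [2.5,0,8]
    - [0,0,7]
    - [0,0,0]
  spin: [0,0,0]

```text
time_s: 12.55
tcp_pos: [603.4, 98.8, 91.9]
ee_rot: [[0.872, 0.49, -0.008], [0.49, -0.872, -0.004], [-0.009, -0.001, -1.0]]
ft_force: [-0.0, 0.4, -1.3]
opening: 37.2
```

```bash
python3 go.py 606 97 60 29.5; python3 look.py s8 scene 330 170 430 245
```

```text
t 12.55 p [603.4  98.8  91.9] yaw 29.35 F [-0.   0.4 -1.3] M [-0.01  0.01  0.03] open 37.2 J [ 4. 36. 87. -0. 57. 65.] z [-0.008 -0.004 -1.   ]
tool delta [ 1.6  2.8 31.9] norm 32.1 rows 1.0 spin -0.15
```

View pics/s8.png

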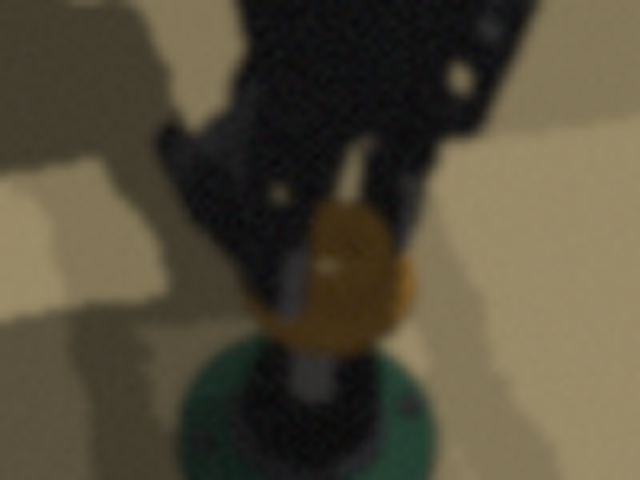

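The wheel flange is just above the post tip and the measured pose is about 3 mm off target. I'll correct that and then lower.

carry_out:
  delta_pos:
    - [1.5,2.8,0]
    - [0,0,0]
  spin: [0,0]

```text
time_s: 12.85
tcp_pos: [606.6, 97.3, 92.6]
ee_rot: [[0.871, 0.491, -0.007], [0.491, -0.871, -0.004], [-0.008, -0.0, -1.0]]
ft_force: [-0.5, -0.3, -2.1]
opening: 37.3
```

```bash
python3 go.py 606 97 60 29.5
```

```text
t 12.85 p [606.6  97.3  92.6] yaw 29.38 F [-0.5 -0.3 -2.1] M [-0.05  0.05  0.02] open 37.3 J [ 4. 37. 86. -0. 57. 64.] z [-0.007 -0.004 -1.   ]
tool delta [-0.4  0.  32.6] norm 32.6 rows 1.0 spin -0.12
```

carry_out:
  delta_pos:
    - [0,0,8]
    - [0,0,8]
    - [0,0,0]
  spin: [0,0,0]

```text
time_s: 13.22
tcp_pos: [606.4, 97.1, 75.5]
ee_rot: [[0.871, 0.49, -0.007], [0.49, -0.871, -0.004], [-0.008, -0.0, -1.0]]
ft_force: [-0.4, -0.1, -1.0]
opening: 37.8
```

```bash
python3 go.py 606 97 49.4 29.5
```

```text
t 13.225 p [606.4  97.1  75.5] yaw 29.37 F [-0.4 -0.1 -1. ] M [ 0.04  0.02 -0.03] open 37.8 J [ 4. 38. 87. -0. 55. 64.] z [-0.007 -0.004 -1.   ]
tool delta [-0.2 -0.1 26.1] norm 26.1 rows 1.0 spin -0.13
```

carry_out:
  delta_pos:
    - [0,0,8]
    - [0,0,8]
    - [0,0,5]
    - [0,0,2]
    - [0,0,0]
  spin: [0,0,0,0,0]

```text
time_s: 13.85
tcp_pos: [606.1, 97.0, 50.6]
ee_rot: [[0.871, 0.49, -0.008], [0.49, -0.872, -0.004], [-0.009, -0.0, -1.0]]
ft_force: [-0.4, -0.2, -1.3]
opening: 37.4
```

```bash
python3 go.py 606 97 49.4 29.5
```

```text
t 13.85 p [606.1  97.   50.6] yaw 29.37 F [-0.4 -0.2 -1.3] M [0.02 0.01 0.06] open 37.4 J [ 4. 40. 88. -0. 53. 64.] z [-0.008 -0.004 -1.   ]
tool delta [-0.1 -0.1  1.2] norm 1.2 rows 1.0 spin -0.13
```

Lowering the last 1–2 mm until contact, then releasing.

carry_out:
  delta_pos:
    - [0,0,1]
    - [0,0,0.5]
    - [0,0,0]
  spin: [0,0,0]

```text
time_s: 14.22
tcp_pos: [606.5, 97.0, 50.2]
ee_rot: [[0.871, 0.49, -0.006], [0.49, -0.871, -0.004], [-0.007, 0.0, -1.0]]
ft_force: [0.6, 0.6, -1.7]
opening: 37.7
```

carry_out:
  delta_pos:
    - [0,0,0]
    - [0,0,0]
    - [0,0,0]
    - [0,0,0]
    - [0,0,-30]
    - [0,0,-45]
    - [0,0,-40]
    - [0,0,-30]
    - [0,0,0]
  spin: [0,0,0,0,0,0,0,0,0]
  grip: 1

```text
time_s: 15.35
tcp_pos: [607.4, 97.6, 199.5]
ee_rot: [[0.871, 0.49, -0.007], [0.49, -0.871, -0.004], [-0.008, 0.0, -1.0]]
ft_force: [0.1, 0.4, 0.1]
opening: 85.4
```

```bash
python3 go.py 492 -209.8 190 29.5; python3 look.py s9 scene 330 170 430 245
```

```text
t 15.35 p [607.4  97.6 199.5] yaw 29.37 F [0.1 0.4 0.1] M [0.03 0.   0.02] open 85.4 J [ 4. 29. 80. -0. 71. 64.] z [-0.007 -0.004 -1.   ]
tool delta [-251.3  211.3   11.5] norm 328.5 rows 6.0 spin -0.13
```

View pics/s9.png

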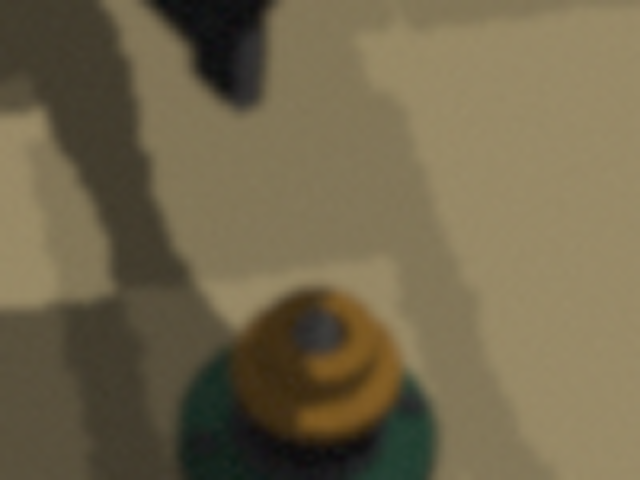

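The wheel is on the post with the tip showing at (318,328). I'm moving to the stylus and will check heights by depth on the way.

carry_out:
  delta_pos:
    - [-35,29,0]
    - [-46,39,0]
    - [-46,39,0]
    - [-46,39,0]
    - [-42,35,0]
    - [-26,22,0]
    - [0,0,0]
  spin: [0,0,0,0,0,0,0]

```text
time_s: 16.27
tcp_pos: [489.6, -204.9, 192.4]
ee_rot: [[0.871, 0.492, -0.019], [0.492, -0.871, -0.001], [-0.017, -0.009, -1.0]]
ft_force: [0.2, 0.5, 0.1]
opening: 85.4
```

```bash
python3 go.py 492 -209.8 150 29.5; python3 look.py s10 scene 180 120 280 195; python3 look.py t10 top 240 210 340 285
python3 - <<'E'
from h import *
for n,b in (("s10",(365,205,395,245)),("t10",(265,225,318,275))):
    c=dict(np.load(n+".npz")); P=cloud(c)[b[1]:b[3],b[0]:b[2]].reshape(-1,3); r=np.hypot(P[:,0]-606,P[:,1]-97)
    for lo,hi in ((0,4),(11,18),(22,27)): 
        z=P[(r>lo)&(r<hi),2]; print(n,lo,hi,len(z),np.round(np.percentile(z,[10,50,90]),1) if len(z) else "")
E
```

```text
t 16.275 p [ 489.6 -204.9  192.4] yaw 29.47 F [0.2 0.5 0.1] M [ 0.01 -0.03 -0.02] open 85.4 J [-29.  24.  92.  -1.  65.  32.] z [-0.019 -0.001 -1.   ]
tool delta [ 0.4  5.8 42.3] norm 42.7 rows 1.0 spin -0.03
s10 0 4 9 [70.7 73.3 77.6]
s10 11 18 117 [62.1 65.6 68. ]
s10 22 27 230 [17.9 30.7 51. ]
t10 0 4 10 [73.3 76.8 78.9]
t10 11 18 142 [58.3 66.7 69.5]
t10 22 27 171 [18.5 50.5 53.3]
```

View pics/s10.png

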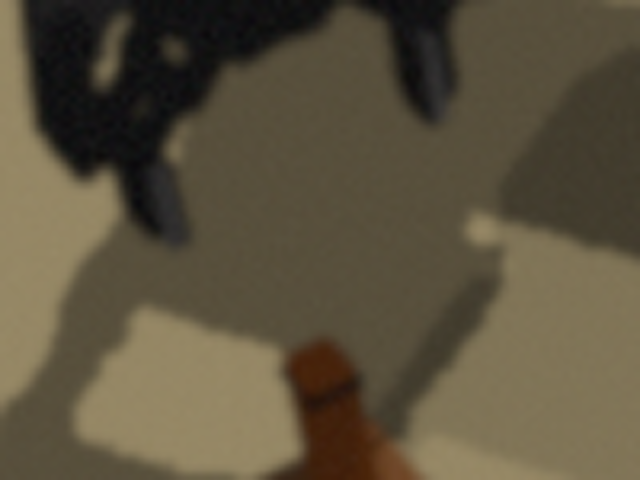

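View pics/t10.png

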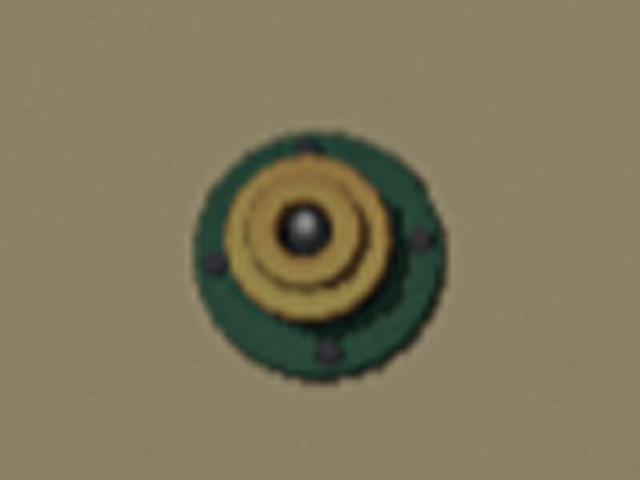

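The top view shows the wheel concentric on the post at (305,230). Depth puts the hub top at about 66 mm and the flange top at about 50 mm, so both rings are fully home. The stylus head is at (322,365) in the scene crop.

carry_out:
  delta_pos:
    - [0.5,5.5,20]
    - [0,0,20]
    - [0,0,0]
  spin: [0,0,0]

```text
time_s: 16.75
tcp_pos: [493.5, -204.3, 150.5]
ee_rot: [[0.868, 0.496, -0.02], [0.497, -0.868, 0.001], [-0.017, -0.01, -1.0]]
ft_force: [0.6, 0.0, -0.2]
opening: 85.5
```

```bash
python3 go.py 492 -209.8 77 29.5
```

```text
t 16.75 p [ 493.5 -204.3  150.5] yaw 29.78 F [ 0.6  0.  -0.2] M [-0.01  0.02  0.01] open 85.5 J [-29.  27.  95.  -1.  59.  32.] z [-0.02   0.001 -1.   ]
tool delta [-2.8  4.8 73.5] norm 73.8 rows 2.0 spin 0.28
```

carry_out:
  delta_pos:
    - [-2.8,4.8,5]
    - [0,0,10]
    - [0,0,0]
  spin: [0.3,0,0]

```text
time_s: 17.12
tcp_pos: [494.1, -209.4, 135.6]
ee_rot: [[0.87, 0.493, -0.018], [0.493, -0.87, 0.0], [-0.016, -0.009, -1.0]]
ft_force: [0.6, -0.8, 1.2]
opening: 85.2
```

```bash
python3 go.py 492 -209.8 77 29.5;  python3 look.py s11 scene 180 120 280 195
```

```text
t 17.125 p [ 494.1 -209.4  135.6] yaw 29.55 F [ 0.6 -0.8  1.2] M [ 0.06 -0.02 -0.03] open 85.2 J [-29.  28.  95.  -1.  57.  32.] z [-0.018  0.    -1.   ]
tool delta [-1.1 -0.2 58.7] norm 58.7 rows 1.0 spin 0.05
```

View pics/s11.png

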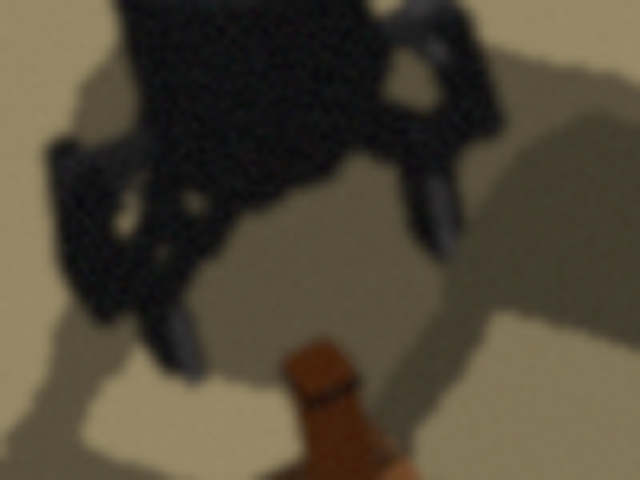

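The fingers straddle the stylus head, which is at (322,365). I'm descending.

carry_out:
  delta_pos:
    - [-1,0,15]
    - [0,0,15]
    - [0,0,15]
    - [0,0,10]
    - [0,0,3]
    - [0,0,0]
  spin: [0,0,0,0,0,0]

```text
time_s: 17.92
tcp_pos: [491.9, -210.0, 73.6]
ee_rot: [[0.87, 0.493, -0.019], [0.493, -0.87, 0.0], [-0.016, -0.009, -1.0]]
ft_force: [0.3, -0.5, -0.1]
opening: 85.6
```

```bash
python3 go.py 492 -209.8 77 29.5
```

```text
t 17.925 p [ 491.9 -210.    73.6] yaw 29.53 F [ 0.3 -0.5 -0.1] M [-0.    0.01  0.06] open 85.6 J [-29.  34.  98.  -1.  49.  32.] z [-0.019  0.    -1.   ]
tool delta [ 0.1 -0.2 -3.4] norm 3.4 rows 1.0 spin 0.03
```

carry_out:
  delta_pos:
    - [0,0,0]
    - [0,0,0]
    - [0,0,0]
    - [0,0,0]
    - [0,0,0]
    - [0,0,0]
    - [0,0,0]
    - [0,0,0]
  spin: [0,0,0,0,0,0,0,0]
  grip: 0

```text
time_s: 18.92
tcp_pos: [492.5, -210.3, 74.8]
ee_rot: [[0.87, 0.493, -0.017], [0.493, -0.87, -0.001], [-0.015, -0.008, -1.0]]
ft_force: [0.1, -0.6, -0.5]
opening: 19.6
```

```bash
python3 go.py 492 -209.8 150 29.5
```

```text
t 18.925 p [ 492.5 -210.3   74.8] yaw 29.53 F [ 0.1 -0.6 -0.5] M [ 0.05 -0.04 -0.  ] open 19.6 J [-29.  34.  98.  -1.  49.  32.] z [-0.017 -0.001 -1.   ]
tool delta [ -1.3  -1.3 -75.2] norm 75.2 rows 2.0 spin 0.03
```

carry_out:
  delta_pos:
    - [0,0,-20]
    - [0,0,-25]
    - [0,0,-25]
    - [0,0,-15]
    - [0,0,0]
  spin: [0,0,0,0,0]

```text
time_s: 19.55
tcp_pos: [493.6, -210.1, 161.7]
ee_rot: [[0.87, 0.493, -0.018], [0.493, -0.87, -0.0], [-0.016, -0.009, -1.0]]
ft_force: [-0.2, -0.8, -1.7]
opening: 19.6
```

```bash
python3 go.py 635.6 -227.7 150 29.5;  python3 look.py s12 scene 180 130 300 220
```

```text
t 19.55 p [ 493.6 -210.1  161.7] yaw 29.53 F [-0.2 -0.8 -1.7] M [ 0.06  0.   -0.03] open 19.6 J [-29.  26.  94.  -1.  61.  32.] z [-0.018 -0.    -1.   ]
tool delta [115.   85.4   9.2] norm 143.5 rows 3.0 spin 0.03
```

View pics/s12.png

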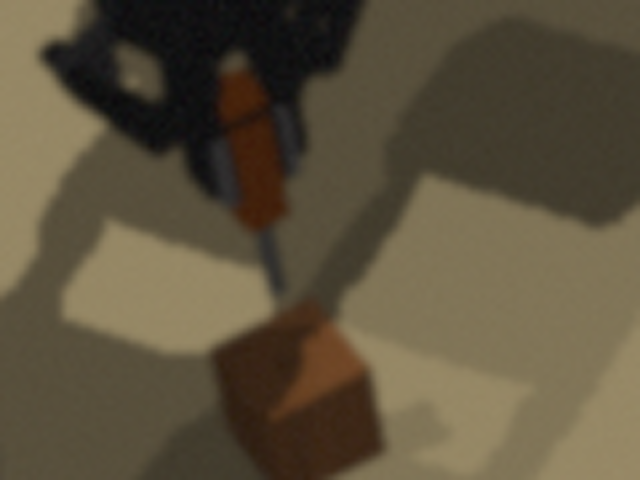

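The stylus is out of the stand, gripped by its handle, with the pin tip at (278,298) in the crop. I'm moving it over the box.

carry_out:
  delta_pos:
    - [25,18,2]
    - [38,28,2]
    - [32,25,2]
    - [14,10,2]
    - [0,0,0]
    - [0,0,0]
  spin: [0,0,0,0,0,0]

```text
time_s: 20.35
tcp_pos: [628.2, -225.8, 143.0]
ee_rot: [[0.87, 0.492, -0.027], [0.492, -0.87, 0.004], [-0.022, -0.017, -1.0]]
ft_force: [0.4, 0.4, -0.6]
opening: 19.4
```

```bash
python3 go.py 635.6 -227.7 130 29.5;  python3 look.py s13 scene 170 170 290 260;python3 look.py t13 top 370 190 490 280
python3 - <<'E'
from fit import *
from plant import manip
o=manip.get_obs();R=np.array(o["ee_rot"]);p=np.array(o["tcp_pos"])
# stylus held: assume vertical when gripped with tool z (-.017,-.001,-1)
tip=p+[0,0,-64.5]; c=dict(np.load("s13.npz")); q=proj(c,np.array([tip,tip+[0,0,45],tip+[0,0,113],[635.6,-227.7,55]])); print(np.round(q,1),np.round((q-[170,170])*16/3,0))
E
```

```text
t 20.35 p [ 628.2 -225.8  143. ] yaw 29.5 F [ 0.4  0.4 -0.6] M [ 0.04 -0.01  0.  ] open 19.4 J [-25.  37.  75.  -0.  70.  36.] z [-0.027  0.004 -1.   ]
tool delta [ 5.8  5.5 12.8] norm 15.1 rows 1.0 spin 0.0
[[225.  239.6]
 [221.4 226. ]
 [215.6 203.7]
 [225.9 249.5]] [[293. 371.]
 [274. 299.]
 [243. 180.]
 [298. 424.]]
```

View pics/s13.png

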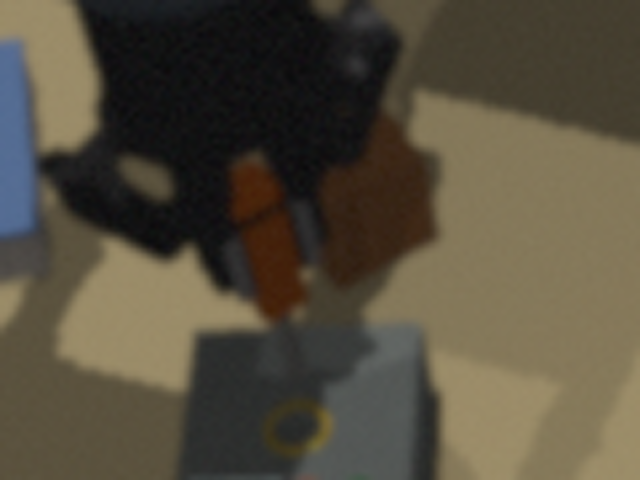

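View pics/t13.png

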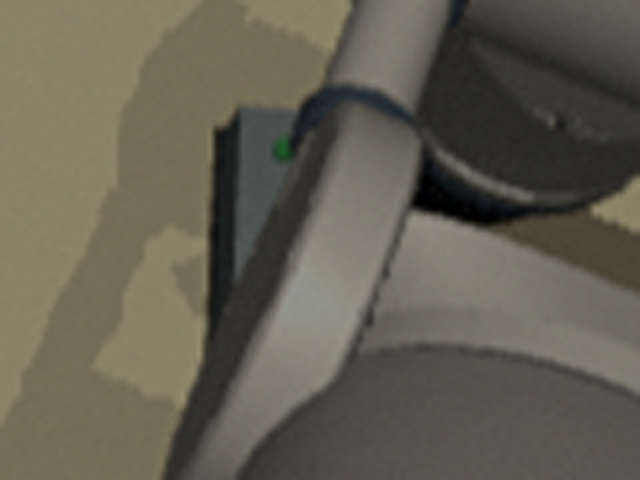

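The scene crop shows the pin tip near (297,373), matching the prediction of (293,371), and the hole at (298,427). The top view is blocked by the arm. I'm moving above the hole.

carry_out:
  delta_pos:
    - [6.5,6,7]
    - [0,0,0]
    - [0,0,0]
  spin: [0,0,0]

```text
time_s: 20.82
tcp_pos: [636.4, -228.2, 136.2]
ee_rot: [[0.87, 0.492, -0.027], [0.492, -0.871, 0.004], [-0.021, -0.016, -1.0]]
ft_force: [-0.5, -0.2, -0.1]
opening: 18.9
```

```bash
python3 go.py 636.4 -228 125 29.5
```

```text
t 20.825 p [ 636.4 -228.2  136.2] yaw 29.46 F [-0.5 -0.2 -0.1] M [-0.02 -0.    0.  ] open 18.9 J [-25.  38.  74.  -0.  69.  36.] z [-0.027  0.004 -1.   ]
tool delta [ 0.3  0.  11.2] norm 11.2 rows 1.0 spin -0.04
```

carry_out:
  delta_pos:
    - [0.4,0.2,9]
    - [0,0,0]
  spin: [0,0]

```text
time_s: 21.08
tcp_pos: [636.4, -228.0, 126.5]
ee_rot: [[0.871, 0.491, -0.027], [0.492, -0.871, 0.004], [-0.021, -0.017, -1.0]]
ft_force: [0.4, -0.4, -0.6]
opening: 19.6
```

```bash
python3 go.py 636.4 -228 110 29.5;python3 look.py s14 scene 190 200 270 260;python3 - <<'E'
from fit import *
from plant import manip
p=np.array(manip.get_obs()["tcp_pos"])
tip=p+[-.6,.3,-64.5]; c=dict(np.load("s14.npz")); q=proj(c,np.array([tip,tip+[0,0,45],[635.6,-227.7,55]])); print(np.round((q-[190,200])*8,0))
E
```

```text
t 21.075 p [ 636.4 -228.   126.5] yaw 29.46 F [ 0.4 -0.4 -0.6] M [-0.01 -0.04  0.01] open 19.6 J [-25.  39.  74.  -0.  68.  36.] z [-0.027  0.004 -1.   ]
tool delta [ 0.4  0.2 16.5] norm 16.5 rows 1.0 spin -0.04
[[282. 380.]
 [254. 274.]
 [287. 396.]]
```

View pics/s14.png

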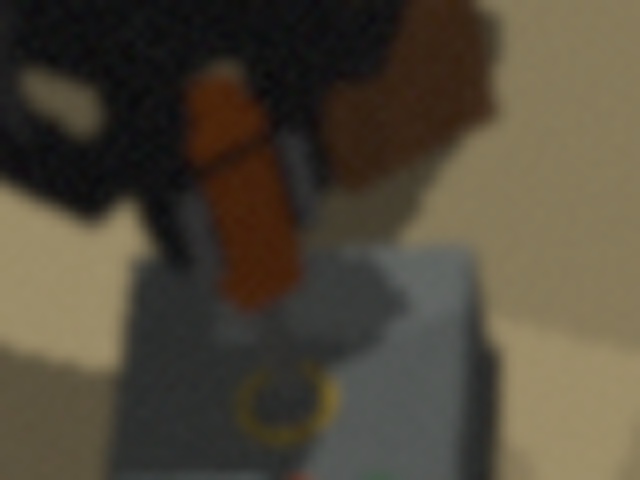

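The pin lines up with the yellow ring, which is centred near (287,403) in the crop, and it crosses the ring's far edge at about (288,365). I'm lowering gently.

carry_out:
  delta_pos:
    - [0.2,0.1,4]
    - [0.1,0.1,4]
    - [0.1,0.1,4]
    - [0,0,0]
  spin: [0,0,0,0]

```text
time_s: 21.62
tcp_pos: [636.9, -228.2, 114.3]
ee_rot: [[0.871, 0.491, -0.026], [0.492, -0.871, 0.004], [-0.021, -0.016, -1.0]]
ft_force: [1.3, 1.0, -0.6]
opening: 19.1
```

```bash
python3 go.py 636.4 -228 104 29.5
```

```text
t 21.625 p [ 636.9 -228.2  114.3] yaw 29.46 F [ 1.3  1.  -0.6] M [-0.01 -0.07 -0.01] open 19.1 J [-25.  40.  75.  -0.  67.  36.] z [-0.026  0.004 -1.   ]
tool delta [-0.1 -0.3 10.3] norm 10.3 rows 1.0 spin -0.04
```

carry_out:
  delta_pos:
    - [0,0,4]
    - [0.1,0,4]
    - [0.1,0,3]
    - [0,0,0]
  spin: [0,0,0,0]

```text
time_s: 22.12
tcp_pos: [636.8, -228.1, 102.5]
ee_rot: [[0.871, 0.491, -0.026], [0.492, -0.871, 0.004], [-0.021, -0.016, -1.0]]
ft_force: [-0.0, -1.0, -0.4]
opening: 19.5
```

```bash
python3 go.py 636.4 -228 100 29.5
```

```text
t 22.125 p [ 636.8 -228.1  102.5] yaw 29.46 F [-0.  -1.  -0.4] M [ 0.02  0.03 -0.02] open 19.5 J [-25.  40.  75.  -0.  66.  36.] z [-0.026  0.004 -1.   ]
tool delta [-0.3 -0.2  2.5] norm 2.5 rows 1.0 spin -0.04
```

carry_out:
  delta_pos:
    - [0,0,2]
    - [0,0,2]
    - [0,0,0]
  spin: [0,0,0]

```text
time_s: 22.5
tcp_pos: [637.0, -228.1, 98.7]
ee_rot: [[0.871, 0.491, -0.025], [0.492, -0.871, 0.003], [-0.02, -0.015, -1.0]]
ft_force: [-0.8, 1.0, 1.8]
opening: 19.4
```

carry_out:
  delta_pos:
    - [0,0,2]
    - [0,0,0]
  spin: [0,0]

```text
time_s: 22.75
tcp_pos: [637.0, -228.1, 96.9]
ee_rot: [[0.871, 0.491, -0.025], [0.492, -0.871, 0.003], [-0.02, -0.015, -1.0]]
ft_force: [0.1, 0.1, 4.0]
opening: 19.5
```

carry_out:
  delta_pos:
    - [0,0,1.5]
    - [0,0,0]
  spin: [0,0]

```text
time_s: 23.0
tcp_pos: [637.0, -228.1, 95.6]
ee_rot: [[0.871, 0.492, -0.025], [0.492, -0.871, 0.003], [-0.02, -0.015, -1.0]]
ft_force: [-1.9, 0.4, 5.0]
opening: 19.5
```

carry_out:
  delta_pos:
    - [0,0,1]
    - [0,0,0]
  spin: [0,0]

```text
time_s: 23.25
tcp_pos: [637.0, -228.1, 94.7]
ee_rot: [[0.871, 0.492, -0.025], [0.492, -0.871, 0.003], [-0.02, -0.015, -1.0]]
ft_force: [-1.0, 0.5, 5.5]
opening: 19.2
```

carry_out:
  delta_pos:
    - [0,0,1]
  spin: [0]

```text
time_s: 23.38
tcp_pos: [637.1, -228.2, 94.3]
ee_rot: [[0.871, 0.492, -0.024], [0.492, -0.871, 0.003], [-0.019, -0.014, -1.0]]
ft_force: [-4.6, 2.8, 17.1]
opening: 19.5
```

```bash
python3 look.py s15 scene 190 200 270 260; python3 go.py; python3 look.py t15 scene 130 150 450 390; python3 go.py
```

```text
t 23.425 p [ 637.1 -228.2   94.4] yaw 29.46 F [-3.6  2.  12.7] M [0.44 0.79 0.02] open 19.0 J [-25.  41.  76.  -0.  65.  36.] z [-0.024  0.003 -1.   ]
t 23.475 p [ 637.1 -228.2   94.4] yaw 29.46 F [-3.9  1.4 12.7] M [ 0.36  0.72 -0.02] open 19.0 J [-25.  41.  76.  -0.  65.  36.] z [-0.024  0.003 -1.   ]
```

View pics/s15.png

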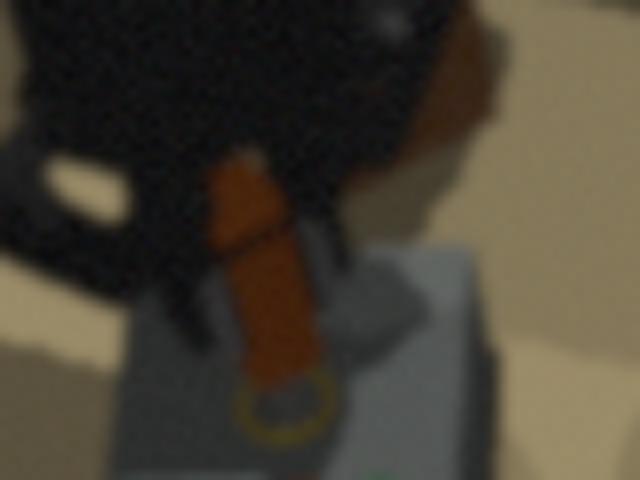

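View pics/t15.png

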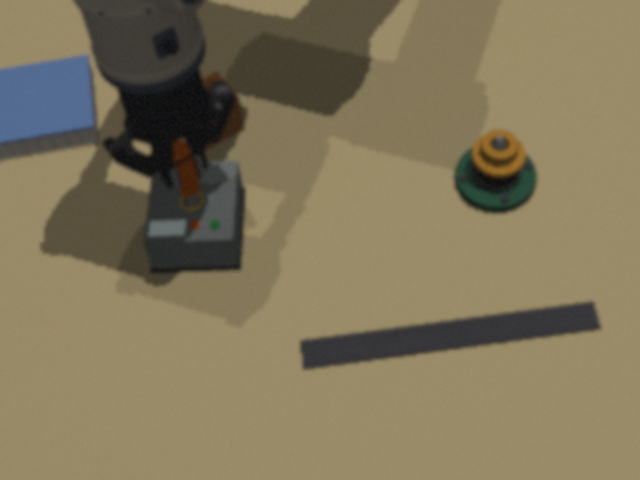

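The stylus is still gripped with its pin down through the ring, centred near (287,403). The load is steady at about 13 N after a sharp stiffening at the expected depth, so the button is against its hard stop. The wheel and spacer are still stacked on the arbor, at (497,160) in the wide crop.

```bash
python3 -c "
from plant import manip
print(manip.sign_off())"
```

```text
the job is handed in; nothing more can be done
None
```

The job is done and handed in at about 23.5 s, well inside the 61 s limit; no verdict was reported.

- **Rings:** I threaded the spacer and then the brass wheel, flange down, onto the post and let go of each. After the wheel was released, depth showed the hub top at about 66 mm and the flange top at about 50 mm, as expected with both fully home. The wheel sat concentric on the post.
- **Button:** I took the stylus from its stand and lowered its pin through the box's hole. The push rose from 1.8 to 5.5 N over the spring travel, then jumped to 17 N at the expected bottom height and settled at a steady 12.7 N. That reading puts the button against its hard stop, still gripped at handover. There is a side force of about 4 N.
- **Not seen directly:** The arm blocked the top camera over the box, so the button being down is judged from force and height, not from a picture.
- **Small disagreements:** The two cameras differed by about 2 mm, so I used their average. The tool drifted up to about 1.5° from vertical, which did not affect the fits.
- **Other items:** I planned no move near the cutter, glue bottle, ruler or card pack and felt no unexpected contact. I did not measure their positions again at the end.

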